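# Turn the router plate's ring home with the two-pin spanner

## Task

Take the two-pin spanner from its wooden rest, fit its pins fully into the two holes of the ring in the router plate, and turn the ring clockwise (seen from above) until it is fully home against its stop. Do it by feel, pressing and turning gently, touch the plate and ring with the spanner only, and leave the other things alone. Then stand the spanner back upright in the slot of its rest and let go.

Things in the scene. Friction and masses are not known exactly. Their poses are not given: they have to be found in the camera images.
- spanner: Two-pin spanner, 180 g. Origin midway between the pin tips, z up, x along the line of the pins. Steel pins 6 mm in diameter at x = +28 and -28 mm, z = 0 (tips) to 9; cross bar 74 (x) by 16 (y) mm, z = 9 to 15; flat wooden handle 46 (x) by 16 (y) mm, z = 15 to 61: grip across y near z = 43. A half turn about z changes nothing. Starts standing in the rest's slot, bar on the rest's top.
- rest: Fixed wooden block, the spanner's rest, 106 (x) by 44 (y) by 32 (z) mm, origin at the centre of its underside. In its top a slot 70 mm along x by 12 mm along y, 16 mm deep, takes both pins, with the spanner's x along the slot, until the bar lies on the top.
- slot_mid (a point): Centre of the slot's mouth, on the top of the rest (32 mm above the bench); axes as the rest's.
- plate: Fixed aluminium router plate 230 (x) by 200 (y) by 9.5 mm on two wooden bearers; origin on the bench below its centre, top at z = 49.5 mm. A round recess, 100 mm across, at its centre holds the steel ring, 98 mm across, which counts as part of the plate. It has a flat face out to 34 mm radius, 3 mm below the plate's top, then a rim raised 1.5 mm above the face.
- ring_mid (a point): Centre of the ring's flat face; axes as the plate's, it does not turn with the ring. Two through holes for the pins, 9.5 mm in diameter with 1 mm chamfers, lie opposite each other 28 mm from this point (a plain 25 mm hole is in the middle). With the pins fully in, the spanner's bar lies on the rim and the tips are 7.5 mm below this point.
- ring (a joint): Angle (rad) the ring has been turned clockwise seen from above. Starts between 0 and 0.10; hard stop, fully home, at 0.55. It stays where left; turning takes about 0.2 N m, more than light rubbing gives. The direction of the two holes is not measured: at joint value 0 their line lies anywhere within 0.55 rad either way of the plate's x axis, and it turns with the ring.
- spare_ring: Bystander: loose spare ring without spanner holes, 98 mm outside, 9.5 mm high, lying on the bench by the rest's +x end; origin under its centre.
- pencil: Bystander: carpenter's pencil 120 mm long, 8 mm thick, lying on the plate along its edge, its length along x; origin under its middle.
- tape_measure: Bystander: tape measure 75 by 40 by 66 mm; origin under its centre.
- clamp: Bystander: bar clamp 360 mm long lying flat, 27 mm high; origin under the middle of its bar.
- tape_roll: Bystander: roll of masking tape, 100 mm across, 25 mm high; origin under its centre.
Things that resemble listed ones, but are neither listed nor needed, are in the scene too. Of the things shaped like the spanner, the dark wooden one is meant. Leave any red look-alike of the rest alone.

How it is judged (in metres and radians):
On the way, in this order (a step that is already met when the one before it is completed fails the run):
1. both pins are well inside the ring's two holes (tips at least 5 mm below the ring's face), before the ring is home (z of spanner in the frame of ring_mid below -0.005 m and horizontal distance between spanner and ring_mid below 0.004 m and angle between spanner's own z axis and vertical below 0.12 rad and value of joint ring below 0.45 rad), for 0.1 s.
2. the ring is turned fully home (within 0.04 rad of its stop) with the pins still in its holes (value of joint ring above 0.51 rad and z of spanner in the frame of ring_mid below -0.002 m and horizontal distance between spanner and ring_mid below 0.005 m), for 0.1 s.
At the end, for the whole second after the job is handed in: The ring is home (joint ring above 0.50 rad, stop at 0.55), and the released spanner stands at rest in the slot of its rest, upright within 0.1 rad, its pins at least 6 mm down in the slot and within 10 mm of the slot's centre (value of joint ring above 0.5 rad and horizontal distance between spanner and slot_mid below 0.01 m and z of spanner in the frame of slot_mid below -0.006 m and angle between spanner's own z axis and vertical below 0.1 rad and angle between the x axis of spanner and the x axis of rest, either way round below 0.25 rad and linear speed of spanner below 0.02 m/s); the robot touches nothing.
It fails at once if the spanner presses on the plate or ring with more than 80 N (contact force between spanner and plate above 80 N).
It fails at once if the robot itself touches the plate or ring (contact force between any of the arm, the fingers and plate above 1 N).
It fails at once if a bystander (spare ring, pencil, tape measure, clamp, tape roll) is moved by more than 20 mm (distance of any of spare_ring, pencil, tape_measure, clamp, tape_roll from where it was at the start of the episode above 0.02 m).
It also fails if it takes over 72 s, if anything falls off the work surface, if the arm or the gripper's body presses on something with over 40 N, if the wrist force passes 120 N, or if a joint passes its speed limit or range.

## Robot

A 6-joint arm with a two-finger parallel gripper is mounted at the origin on the work surface. World frame = base frame: x ahead of the robot, y to its left, z up, the work surface at z = 0. Lengths are in mm, angles in rad, forces in N, time in s.
With the tool pointing down it reaches from about 325 to 775 mm from the base axis. Payload 9.3 kg.
Tool frame: the origin (TCP) lies at the very end of the fingers, on their centre line; the grasp point (between the pads) lies 19 mm behind it; x points along the fingers, y is the direction in which the jaws open and shut, and the axes are right-handed (so a half turn about x gives the same grasp; the last joint's range is limited). The gripper opens to 85 mm and grips with 20 to 120 N. Pads are 22 mm wide; open, the fingers measure 114 mm over their backs; the gripper's body (76 mm by 85 mm) begins 54 mm behind the grasp point. The pads swing forward as they close: fully open they stand 13 mm farther back than shut.
Start: joints at [1.083, 0.259, 0.021, 1.334, 0, 1.418], TCP at [180.72, 519.458, 231.279] pointing down, gripper open.
Joint ranges: [-3.04, 3.04], [-0.91, 1.82], [-1.04, 1.36], [-1.92, 1.95], [-1.52, 1.45], [-3.14, 3.14]. Speed limits (rad/s): [2.22, 2.22, 2.79, 3.14, 3.14, 3.14].

## Interface

Orientations are given as a unit quaternion [w, x, y, z].
In Python, from cell import monitor, viewer, workorder gives the robot as it stands. The module is installed in compiled form; this text tells all that it offers.
- The arm moves only by the tool move_arm, never from a script. Its arguments are lists of equal length, an entry for each row: "offset": the shift along the tool's x, y, z normalised to -1 to 1, where 1 is 0.1 m, a list of three; "roll": the turn about the tool's x normalised to -1 to 1, where 1 is 45 degrees; "grip": the opening, from 0 (shut) to 1 (fully open). A call has 1 to 5 rows; each row is the pose to reach, as a shift and turn from the pose measured when the call began, along the tool's axes at that moment; what a row does not reach only later rows make up. A row lasts 1/8 s, in which the tool goes at most 62.5 mm and 10.7 degrees, less where a joint would pass 70% of its speed; a pose out of reach is approached as far as the arm can. A call with a number of a shift or a turn outside -1 to 1 is refused whole. A call with a gripper value outside its range is refused whole. The fingers move at their own pace and stop on an object; the grip force is fixed at half the most. Time passes only in rows, so rows that repeat a pose let the fingers close. It gives the time, the measured TCP pose, the force and the opening at its end, in the units of the state.
- monitor.observe(): the state, without advancing time (a new reading comes with each control period).
- viewer.camera(name): name is "scene" or "top" or "wrist"; returns the picture (400x640x3 uint8, blue, green, red); there is no depth.
- viewer.camera_model(name): a dict with "fx", "fy", "cx", "cy" (pixels), "R" (3x3) and "t" (3): a world point X has camera coordinates R X + t. Camera axes: x right, y down, z forward; pixel columns grow to the right and rows downward; lengths in mm; the calibration is good to about 2 mm. A picture is of the moment at which its call begins: read the wrist's pose just before it. camera_model takes no time and is no camera call; for the wrist camera it gives the pose at the moment of the call.
- workorder.close_job(): hands the job in, once; it reports no verdict.
The state is a dict: "t": time; "joint_positions": joint angles; "joint_velocities": joint speeds; "tau": joint torques, N m; "tool_pos": TCP position; "tool_rot": TCP orientation; "wrist_force": force on the tool from outside, world axes, zero at the start; "torque": the same for the moment, N m; "finger_gap": finger opening in mm.
Only numpy, scipy, OpenCV 4.12 (cv2) and the standard library are available. Lean on these libraries where they do the work, as an engineer would, in place of code of your own. Each camera call takes 0.05 s, during which the arm holds its last target. There are 200 camera calls.

## Working session

There is one attempt and no reset: what is moved stays moved. The work goes in short steps, Python scripts to look and compute and a tool call to move; the robot and the scene stay as the last step left them, time stands still between calls to the robot, and variables do not carry over. Pictures are saved under pics/ and viewed, about 8 in all and at most 12, crops included, and the job is handed in when it is done.

Besides the shell and the picture viewer there is one more tool, called after ">>>" by a JSON object that holds its "name" and its "arguments". move_arm: Moves the arm, as the interface text tells. Its arguments: {"type":"object","properties":{"offset":{"type":"array"},"roll":{"type":"array"},"grip":{"type":"array"}},"required":["offset","roll","grip"]}

```bash
mkdir -p pics; cat > h.py <<'E'
import numpy as np, cv2
from cell import monitor, viewer, workorder
from scipy.spatial.transform import Rotation as Ro
def st():
    s=monitor.observe(); q=s['tool_rot']; R=Ro.from_quat([q[1],q[2],q[3],q[0]]).as_matrix(); return s,R
def pix2w(m,u,v,z):
    R=np.array(m['R']);t=np.array(m['t']);c=-R.T@t
    d=R.T@np.array([(u-m['cx'])/m['fx'],(v-m['cy'])/m['fy'],1]); return c+d*(z-c[2])/d[2]
def w2pix(m,X):
    p=np.array(m['R'])@np.array(X,float)+np.array(m['t']); return p[0]/p[2]*m['fx']+m['cx'],p[1]/p[2]*m['fy']+m['cy']
E
python3 - <<'E'
from h import *
s,R=st(); print(s['t'],s['tool_pos'],R.round(3).tolist(),s['finger_gap'])
for n in('top','scene'):
    cv2.imwrite(f'pics/{n}0.png',viewer.camera(n)); m=viewer.camera_model(n); print(n,m)
E
```

```text
0.0 [180.58127873 519.20184364 230.6600851 ] [[-0.001, 0.329, 0.944], [-0.001, 0.944, -0.329], [-1.0, -0.001, -0.0]] 85.29060062774398
top {'fx': 473.71028205067074, 'fy': 473.71028205067074, 'cx': 315.22696138848056, 'cy': 194.27829908426145, 'R': array([[ 1.73735391e-02, -9.99848978e-01,  4.26607680e-04],
       [-9.80358296e-01, -1.71186986e-02, -1.96480438e-01],
       [ 1.96458068e-01,  2.99533220e-03, -9.80507652e-01]]), 't': array([2.41701212e-01, 5.22683025e+02, 1.46147297e+03])}
scene {'fx': 377.99925207901236, 'fy': 377.99925207901236, 'cx': 321.7974637012437, 'cy': 202.42609297331077, 'R': array([[-0.89805715,  0.43967065,  0.01353077],
       [ 0.32900125,  0.69178926, -0.6427953 ],
       [-0.29197867, -0.57281527, -0.76591849]]), 't': array([ 494.83574934, -120.65802746, 1387.61908158])}
```

View pics/top0.png

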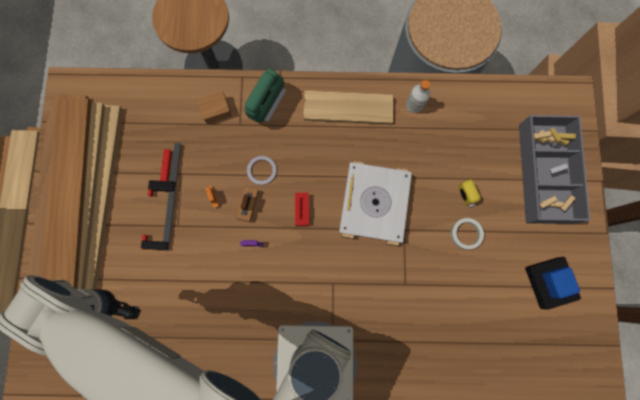

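View pics/scene0.png

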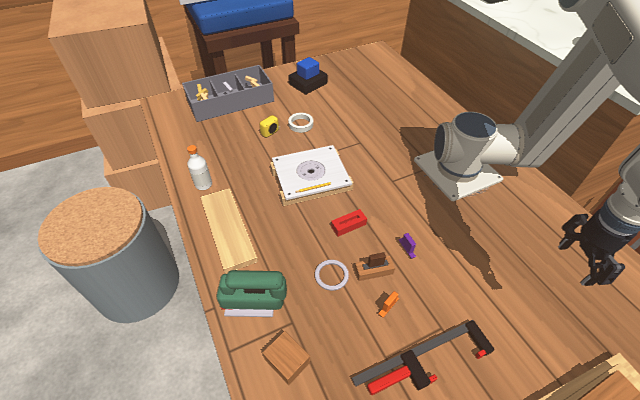

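The top view shows the wooden rest with the dark spanner at about (248,204), the red look-alike at (302,209) and the plate at (376,203). The spare ring is at (262,170). Next I'll enlarge the rest and the plate.

```bash
python3 - <<'E'
from h import *
im=cv2.imread('pics/top0.png')
a=cv2.resize(im[175:235,215:285],None,fx=5.7,fy=5.7,interpolation=cv2.INTER_CUBIC)
b=cv2.resize(im[155:250,330:420],None,fx=4.4,fy=4.4,interpolation=cv2.INTER_CUBIC)
a=cv2.copyMakeBorder(a,0,max(0,b.shape[0]-a.shape[0]),0,0,0);b=b[:a.shape[0]]
cv2.imwrite('pics/c1.png',np.hstack([a,b])); print(a.shape)
m=viewer.camera_model('top')
for n,u,v,z in[('rest',248,204,32),('handle',246,203,93),('plate',376,202,46.5),('spare',262,170,5)]: print(n,pix2w(m,u,v,z).round())
E
```

```text
(418, 399, 3)
rest [491. 226.  32.]
handle [483. 223.  93.]
plate [ 502. -185.   46.]
spare [611. 188.   5.]
```

View pics/c1.png

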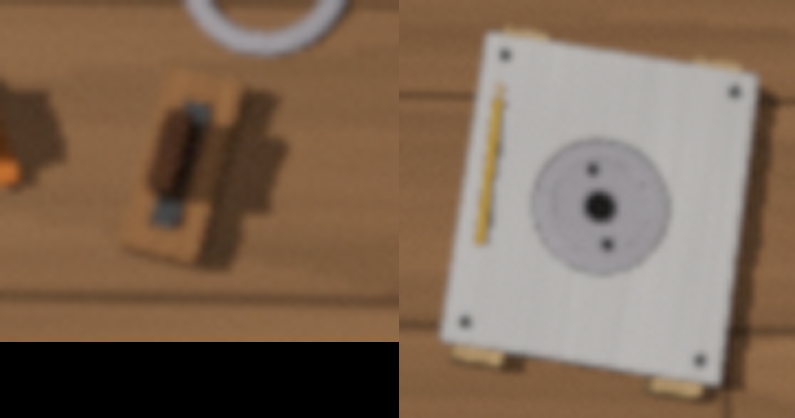

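```bash
cat > go.py <<'E'
from h import *
def go(T, yaw=None):
    """shift (tool axes, units of 0.1 m) to target TCP, roll units to bring tool y to world angle yaw (mod pi)"""
    s,R=st(); d=R.T@(np.array(T)-s['tool_pos'])/100
    r=None
    if yaw is not None:
        a=np.arctan2(R[1,1],R[0,1]); e=(yaw-a+np.pi/2)%np.pi-np.pi/2  # world ccw
        r=round(-e/(np.pi/4),3)  # tool x down
    print('t',round(s['t'],2),'pos',np.round(s['tool_pos'],1),'offset',d.round(3),'roll',r,'F',np.round(s['wrist_force'],1),'M',np.round(s['torque'],2),'q',np.round(s['joint_positions'],2))
E
python3 - <<'E'
from go import *
m=viewer.camera_model('top')
P=lambda x,y,z:pix2w(m,330+(x-399)/4.4,155+y/4.4,z)
Q=lambda x,y,z:pix2w(m,215+x/5.7,175+y/5.7,z)
h1,h2=P(593,170,46.5),P(607,244,46.5);d=h1-h2
print('ring',(h1+h2)/2,P(599,207,46.5),'dist',np.linalg.norm(d),'ang',np.arctan2(d[1],d[0]))
c=[P(*p,49.5) for p in[(505,55),(735,92),(465,322),(700,360)]];print(np.round(c,1),np.mean(c,0))
for a,b in((0,2),(1,3)): e=c[a]-c[b];print('platex edge',np.arctan2(e[1],e[0]))
a,b=Q(201,103,38),Q(165,227,38);d=a-b
print('bar',(a+b)/2,np.linalg.norm(d),np.arctan2(d[1],d[0]))
r=[Q(*p,32) for p in[(170,68),(246,84),(122,248),(198,268)]];print('rest',np.round(r,1),np.mean(r,0))
for i,j in((0,2),(1,3)): e=r[i]-r[j];print(np.arctan2(e[1],e[0]),np.linalg.norm(e))
T=(a+b)/2; go([T[0],T[1],200],np.arctan2(d[1],d[0])+np.pi/2)
E
```

```text
ring [ 501.82978696 -184.2355108    46.5       ] [ 501.72057225 -183.52652958   46.5       ] dist 55.34101256717999 ang 0.17705046693477222
[[ 613.6 -114.9   49.5]
 [ 588.6 -283.5   49.5]
 [ 415.7  -86.4   49.5]
 [ 391.3 -254.4   49.5]] [ 502.29689928 -184.81143321   49.5       ]
platex edge -0.1425979709852365
platex edge -0.14602388103938674
bar [490.05864481 227.51117182  38.        ] 73.27289229479359 -0.23469926152975154
rest [[546.9 238.4  32. ]
 [538.4 194.7  32. ]
 [443.  260.6  32. ]
 [432.4 217.3  32. ]] [490.17329935 227.76375879  32.        ]
-0.21005669623794637 106.26017004772528
-0.21021854786775174 108.33843487004366
t 0.1 pos [180.6 519.2 230.7] offset [ 0.308 -1.738  3.881] roll -0.127 F [-0.2 -1.2 -0.2] M [-0.    0.   -0.02] q [1.08 0.26 0.02 1.33 0.   1.42]
```

>>> {"name": "move_arm", "arguments": {"offset": [[0.04,-0.22,0.5],[0.08,-0.44,0.98],[0.08,-0.44,0.98]], "roll": [[-0.06],[-0.12],[-0.12]], "grip": [0.8,0.6,0.6]}}

```text
$.roll[0]: bad value
```

>>> {"name": "move_arm", "arguments": {"offset": [[0.04,-0.22,0.5],[0.08,-0.44,0.98],[0.08,-0.44,0.98]], "roll": [0,0,0], "grip": [0.8,0.6,0.6]}}

```text
t: 0.48
tool_pos: [260.5, 443.4, 222.3]
tool_rot: [0.697, 0.118, 0.697, -0.12]
wrist_force: [0.2, -0.6, -0.0]
finger_gap: 51.3
```

>>> {"name": "move_arm", "arguments": {"offset": [[0.04,-0.22,0.5],[0.08,-0.44,0.98],[0.08,-0.44,0.98]], "roll": [0,0,0], "grip": [0.6,0.6,0.6]}}

```text
t: 0.85
tool_pos: [339.9, 367.8, 213.9]
tool_rot: [0.696, 0.119, 0.697, -0.122]
wrist_force: [0.1, 0.4, -1.0]
finger_gap: 51.3
```

>>> {"name": "move_arm", "arguments": {"offset": [[0.04,-0.22,0.5],[0.08,-0.44,0.98],[0.08,-0.44,0.98]], "roll": [0,0,0], "grip": [0.6,0.6,0.6]}}

```text
t: 1.23
tool_pos: [418.7, 292.4, 205.4]
tool_rot: [0.696, 0.12, 0.697, -0.123]
wrist_force: [0.2, 0.7, -0.4]
finger_gap: 51.1
```

```bash
python3 -c "
from go import *
go([490,227.6,160],1.35)"
```

```text
t 1.23 pos [418.7 292.4 205.4] offset [ 0.455 -0.367  0.891] roll -0.159 F [ 0.2  0.7 -0.4] M [ 0.01  0.02 -0.01] q [ 0.45  0.2  -0.12  1.25 -0.    0.79]
```

>>> {"name": "move_arm", "arguments": {"offset": [[0.2,-0.18,0.45],[0.455,-0.367,0.891],[0.455,-0.367,0.891],[0.455,-0.367,0.891]], "roll": [-0.08,-0.159,-0.159,-0.159], "grip": [0.6,0.6,0.6,0.6]}}

```text
t: 1.72
tool_pos: [489.3, 228.8, 160.1]
tool_rot: [0.702, 0.077, 0.704, -0.079]
wrist_force: [0.8, 0.3, 0.3]
finger_gap: 51.4
```

```bash
python3 - <<'E'
from go import *
go([490,227.6,47],1.35)
m=viewer.camera_model('wrist'); im=viewer.camera('wrist'); cv2.imwrite('pics/w1.png',im); print(m)
for z in(32,38,84): print(w2pix(m,[490,227.6,z]))
E
```

```text
t 1.73 pos [489.3 228.8 160.1] offset [ 1.131 -0.007  0.012] roll 0.001 F [0.8 0.3 0.3] M [ 0.03  0.01 -0.  ] q [ 0.28  0.27 -0.14  1.16 -0.    0.5 ]
{'fx': 315.2375252059473, 'fy': 315.2375252059473, 'cx': 316.0503885315322, 'cy': 199.54999704162702, 'R': array([[ 0.21887752,  0.97574833, -0.00279922],
       [ 0.93745193, -0.20948937,  0.27802534],
       [ 0.27069635, -0.06347763, -0.96056966]]), 't': array([-331.31270861, -427.95963839,  192.941113  ])}
(np.float64(313.7209524962086), np.float64(191.24043895063704))
(np.float64(313.65278872751765), np.float64(192.98084292161855))
(np.float64(313.016928140065), np.float64(209.21607041337984))
```

View pics/w1.png

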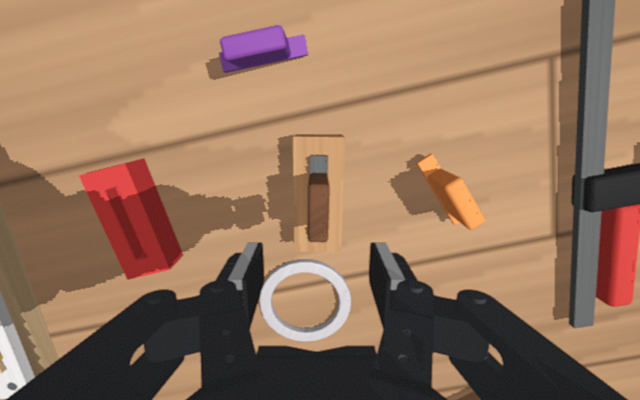

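The spanner stands upright in the rest, midway between the jaws (column 318), and its yaw matches theirs. I'll descend now.

>>> {"name": "move_arm", "arguments": {"offset": [[0.4,0,0.01],[0.8,0,0.01],[0.9,0,0.01]], "roll": [0,0,0], "grip": [0.6,0.6,0.6]}}

```text
t: 2.15
tool_pos: [488.3, 229.5, 69.5]
tool_rot: [0.701, 0.076, 0.704, -0.078]
wrist_force: [-0.2, -0.2, 0.2]
finger_gap: 51.4
```

>>> {"name": "move_arm", "arguments": {"offset": [[0.12,0,0],[0.23,0,0],[0.23,0,0],[0.23,0,0]], "roll": [0,0,0,0], "grip": [0.6,0.6,0.4,0.2]}}

```text
t: 2.65
tool_pos: [488.5, 229.5, 47.0]
tool_rot: [0.702, 0.076, 0.704, -0.078]
wrist_force: [0.2, -0.1, 0.0]
finger_gap: 17.7
```

>>> {"name": "move_arm", "arguments": {"offset": [[0,0,0],[0,0,0],[0,0,0],[0,0,0]], "roll": [0,0,0,0], "grip": [0,0,0,0]}}

```text
t: 3.15
tool_pos: [488.7, 229.4, 47.2]
tool_rot: [0.702, 0.076, 0.704, -0.078]
wrist_force: [-0.1, -0.7, 0.9]
finger_gap: 15.4
```

```bash
python3 - <<'E'
from go import *
go([490,227.6,47],1.35)
im=viewer.camera('wrist'); cv2.imwrite('pics/w2.png',im)
E
```

```text
t 3.15 pos [488.7 229.4  47.2] offset [ 0.002 -0.015  0.017] roll 0.004 F [-0.1 -0.7  0.9] M [-0.08  0.06  0.01] q [ 0.28  0.36 -0.32  0.89 -0.    0.5 ]
```

>>> {"name": "move_arm", "arguments": {"offset": [[-0.2,0,0],[-0.4,0,0],[-0.8,0,0],[-0.8,0,0]], "roll": [0,0,0,0], "grip": [0,0,0,0]}}

```text
t: 3.7
tool_pos: [490.3, 230.2, 129.7]
tool_rot: [0.703, 0.076, 0.702, -0.077]
wrist_force: [0.2, 0.4, -2.0]
finger_gap: 15.3
```

```bash
python3 - <<'E'
from go import *
go([502,-184.3,130],0.17+np.pi/2)
m=viewer.camera_model('wrist'); im=viewer.camera('wrist'); cv2.imwrite('pics/w3.png',cv2.resize(im[150:350,200:440],None,fx=3,fy=3))
s,R=st()
for dz in(0,37,-37):
  p=s['tool_pos']+R@[24-15,0,-dz]; print(dz,p,np.array(w2pix(m,p)),(np.array(w2pix(m,p))-[200,150])*3)
E
```

```text
t 3.7 pos [490.3 230.2 129.7] offset [ 4.000e-03 -4.022e+00  1.010e+00] roll -0.494 F [ 0.2  0.4 -2. ] M [ 0.01 -0.01 -0.02] q [ 0.29  0.29 -0.19  1.08 -0.    0.5 ]
0 [489.4335959  229.87871532 118.95389129] [312.52436612 243.92509588] [337.57309835 281.77528765]
37 [453.30880176 237.87863341 118.97752232] [312.25350595 175.46561498] [336.76051784  76.39684493]
-37 [525.55839005 221.87879722 118.93026025] [312.76337227 304.33352472] [338.29011682 463.00057416]
```

View pics/w3.png

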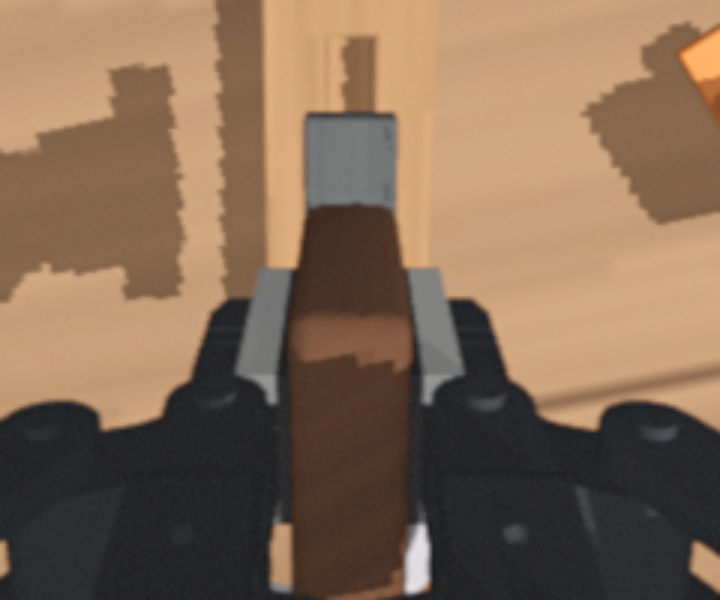

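```bash
python3 - <<'E'
from go import *
from scipy.optimize import least_squares
m=viewer.camera_model('wrist'); s,R=st()
f=lambda x,y,dz: np.array(w2pix(m,s['tool_pos']+R@[x,y,-dz]))
obs=[(15,37,188.3),(15,23,219),(61,23,256),(61,-23,348)]
for z,dz,r in obs: print(z,dz,f(24-z,0,dz).round(1),r)
print('pad tip',f(0,8,11),f(0,-8,11),239.3,'col L/R 290,260.. ->',200+290/3,200+410/3)
# spanner shift dz0, height h, with row bias b
g=lambda p:[f(24-z-p[1],0,dz+p[0])[1]+p[2]-r for z,dz,r in obs]+[f(0,8,11)[1]+p[2]-239.3, p[1]/2, p[2]/6]
o=least_squares(g,[0,0,0]); print(o.x,o.fun)
E
```

```text
15 37 [313.2 177.8] 188.3
15 23 [313.3 204.9] 219
61 23 [312.3 242.2] 256
61 -23 [312.7 346.7] 348
pad tip [329.56410168 233.80368052] [296.80854987 233.82873013] 239.3 col L/R 290,260.. -> 296.6666666666667 336.66666666666663
[-5.90463977 -7.16783825  4.93604732] [ 2.56544427 -2.56712511 -2.45815846  2.88299787 -0.56027215 -3.58391913
  0.82267455]
```

>>> {"name": "move_arm", "arguments": {"offset": [[0,-0.48,0.12],[0,-0.97,0.25],[0,-0.97,0.25]], "roll": [0,0,0], "grip": [0,0,0]}}

```text
t: 4.12
tool_pos: [492.3, 127.1, 126.9]
tool_rot: [0.702, 0.077, 0.704, -0.079]
wrist_force: [0.2, 0.1, -1.9]
finger_gap: 15.2
```

>>> {"name": "move_arm", "arguments": {"offset": [[0,-0.48,0.12],[0,-0.97,0.25],[0,-0.97,0.25]], "roll": [0,0,0], "grip": [0,0,0]}}

```text
t: 4.5
tool_pos: [495.1, 25.0, 126.2]
tool_rot: [0.701, 0.078, 0.704, -0.081]
wrist_force: [0.1, 0.1, -1.5]
finger_gap: 15.5
```

>>> {"name": "move_arm", "arguments": {"offset": [[0,-0.48,0.12],[0,-0.97,0.25],[0,-0.97,0.25]], "roll": [0,0,0], "grip": [0,0,0]}}

```text
t: 4.88
tool_pos: [498.0, -76.7, 125.6]
tool_rot: [0.701, 0.079, 0.704, -0.082]
wrist_force: [-0.7, 0.1, -2.3]
finger_gap: 15.5
```

```bash
python3 - <<'E'
from go import *
go([500,-184.5,110],0.177+np.pi/2)
E
```

```text
t 4.88 pos [498.  -76.7 125.6] offset [ 0.159 -1.045  0.265] roll -0.516 F [-0.7  0.1 -2.3] M [ 0.    0.07 -0.01] q [-0.32  0.24 -0.28  1.05 -0.   -0.09]
```

>>> {"name": "move_arm", "arguments": {"offset": [[0,-0.5,0.13],[0,-1,0.26],[0.15,-1,0.26],[0.15,-1,0.26]], "roll": [-0.2,-0.4,-0.516,-0.516], "grip": [0,0,0,0]}}

```text
t: 5.38
tool_pos: [500.0, -178.4, 109.3]
tool_rot: [0.701, -0.062, 0.707, 0.062]
wrist_force: [0.1, -0.5, -1.7]
finger_gap: 14.9
```

```bash
python3 - <<'E'
from go import *
go([500,-184.5,85],0.177+np.pi/2)
m=viewer.camera_model('wrist'); im=viewer.camera('wrist'); cv2.imwrite('pics/w4.png',cv2.resize(im[0:350,140:500],None,fx=1.7,fy=1.7))
E
```

```text
t 5.38 pos [ 500.  -178.4  109.3] offset [ 0.243 -0.06  -0.008] roll -0.0 F [ 0.1 -0.5 -1.7] M [-0.02 -0.    0.02] q [-0.5   0.3  -0.25  1.03 -0.   -0.67]
```

View pics/w4.png

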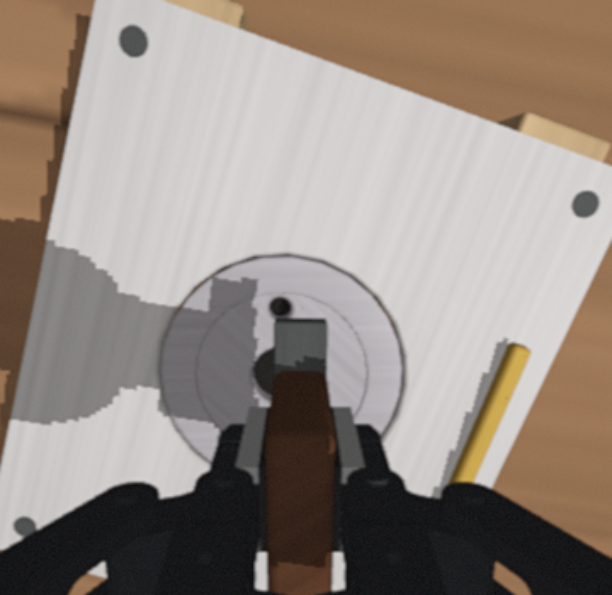

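```bash
python3 - <<'E'
from go import *
m=viewer.camera_model('wrist'); s,R=st()
for name,b in(('nobias',(0,0)),('bias',(4.3,5))):
  P=lambda x,y,z:pix2w(m,140+x/1.7-b[0],y/1.7-b[1],z)
  h=P(280,306,46.5); pts=[P(*p,49.5)[:2] for p in[(282,254),(160,372),(405,372),(195,285),(371,285)]]
  A=np.c_[2*np.array(pts),np.ones(5)];c=np.linalg.lstsq(A,(np.array(pts)**2).sum(1),rcond=None)[0];r=np.sqrt(c[2]+c[0]**2+c[1]**2)
  d=c[:2]-h[:2]
  e=P(300,320,s['tool_pos'][2]-9)
  print(name,'hole',h[:2],'ring',c[:2],'r',r,'dist',np.linalg.norm(d),'ang',np.arctan2(d[1],d[0]))
  rel=R.T@(e-s['tool_pos']); print('bar end rel tool',rel,'=> centre dz',rel[2]+37)
  rel=R.T@(np.r_[c[:2],46.5]-s['tool_pos']); print('ring rel tool yz',rel[1:])
  rel=R.T@(h-s['tool_pos']); print('hole rel tool yz',rel[1:])
E
```

```text
nobias hole [ 478.33766585 -188.99767691] ring [ 505.68091155 -183.1139069 ] r 49.5492508331644 dist 27.969122889552796 ang 0.21194996241121875
bar end rel tool [  9.24486349   1.20608413 -31.12204152] => centre dz 5.877958480633847
ring rel tool yz [-5.62237589  4.94036719]
hole rel tool yz [ -6.62056363 -23.01007304]
bias hole [ 475.47185227 -192.39301403] ring [ 502.80354657 -186.53205532] r 49.333972014328836 dist 27.953038301335035 ang 0.21123909835069987
bar end rel tool [  9.26516771  -0.92702244 -33.67562502] => centre dz 3.324374984220526
ring rel tool yz [-8.48304487  1.50834211]
hole rel tool yz [ -9.46080017 -26.42672638]
```

>>> {"name": "move_arm", "arguments": {"offset": [[0.15,-0.06,-0.01],[0.28,-0.07,-0.012],[0.28,-0.07,-0.012],[0.28,-0.07,-0.012]], "roll": [-0.02,-0.02,-0.02,-0.02], "grip": [0,0,0,0]}}

```text
t: 5.92
tool_pos: [500.2, -185.4, 82.2]
tool_rot: [0.701, -0.068, 0.707, 0.067]
wrist_force: [0.0, -0.6, -1.6]
finger_gap: 15.3
```

```bash
python3 - <<'E'
from go import *
go([500,-184.5,63],0.195+np.pi/2)
m=viewer.camera_model('wrist'); im=viewer.camera('wrist'); cv2.imwrite('pics/w5.png',cv2.resize(im[60:260,220:420],None,fx=3,fy=3,interpolation=cv2.INTER_CUBIC))
E
```

```text
t 5.92 pos [ 500.2 -185.4   82.2] offset [0.192 0.009 0.001] roll -0.004 F [ 0.  -0.6 -1.6] M [ 0.01 -0.07  0.02] q [-0.51  0.32 -0.28  0.97 -0.01 -0.7 ]
```

View pics/w5.png

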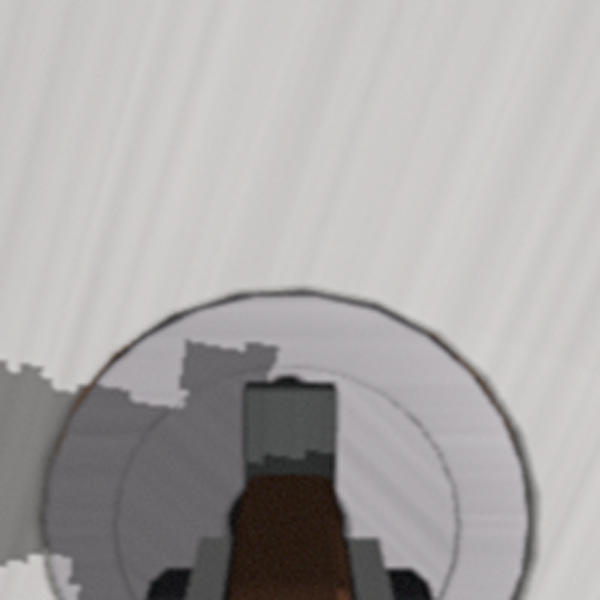

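```bash
python3 - <<'E'
from go import *
m=viewer.camera_model('wrist'); s,R=st()
for name,b in(('nobias',(0,0)),('bias',(4.3,5))):
  P=lambda x,y,z:pix2w(m,220+x/3-b[0],60+y/3-b[1],z)
  pts=np.array([P(*p,49.5)[:2] for p in[(298,291),(45,515),(535,515),(95,385),(474,366),(195,310),(380,306)]])
  A=np.c_[2*pts,np.ones(len(pts))];c=np.linalg.lstsq(A,(pts**2).sum(1),rcond=None)[0];r=np.sqrt(c[2]+c[0]**2+c[1]**2)
  e=R.T@(P(290,383,s['tool_pos'][2]-9)-s['tool_pos']); k=R.T@(np.r_[c[:2],49.5]-s['tool_pos'])
  h=R.T@(P(289,376,46.5)-s['tool_pos'])
  print(name,'r',r,'bar',e[1:]+[0,37],'ring',k[1:],'move yz',k[1:]-e[1:]-[0,37],'hole far edge',h[1:])
E
```

```text
nobias r 49.125359060477805 bar [1.29263085 5.60888049] ring [1.5499761  6.06925311] move yz [0.25734525 0.46037263] hole far edge [  1.15309634 -26.03951827]
bias r 48.92414518314372 bar [-0.83956108  3.05821431] ring [-0.97326781  3.04844066] move yz [-0.13370673 -0.00977365] hole far edge [ -1.34893077 -29.02743204]
```

>>> {"name": "move_arm", "arguments": {"offset": [[0.05,0,0.002],[0.1,0,0.002],[0.12,0,0.002]], "roll": [0,0,0], "grip": [0,0,0]}}

```text
t: 6.35
tool_pos: [500.3, -185.4, 70.0]
tool_rot: [0.701, -0.068, 0.707, 0.067]
wrist_force: [-0.6, 0.8, -2.4]
finger_gap: 15.3
```

>>> {"name": "move_arm", "arguments": {"offset": [[0.015,0,0],[0.03,0,0],[0.03,0,0]], "roll": [0,0,0], "grip": [0,0,0]}}

```text
t: 6.72
tool_pos: [500.2, -185.4, 66.9]
tool_rot: [0.701, -0.068, 0.707, 0.067]
wrist_force: [0.1, 0.9, -1.2]
finger_gap: 15.0
```

Below 70.5 there is no contact force, so the pins are entering the holes.

>>> {"name": "move_arm", "arguments": {"offset": [[0.015,0,0],[0.025,0,0],[0.025,0,0]], "roll": [0,0,0], "grip": [0,0,0]}}

```text
t: 7.1
tool_pos: [500.1, -185.4, 64.3]
tool_rot: [0.701, -0.068, 0.707, 0.067]
wrist_force: [-0.7, -0.6, -2.2]
finger_gap: 15.3
```

>>> {"name": "move_arm", "arguments": {"offset": [[0.01,0,0],[0.015,0,0],[0.015,0,0]], "roll": [0,0,0], "grip": [0,0,0]}}

```text
t: 7.48
tool_pos: [500.2, -185.4, 63.1]
tool_rot: [0.701, -0.068, 0.707, 0.067]
wrist_force: [-1.9, 0.1, 3.4]
finger_gap: 15.7
```

```bash
python3 - <<'E'
from go import *
go([500,-184.5,63],0.195+np.pi/2)
E
```

```text
t 7.47 pos [ 500.2 -185.4   63.1] offset [0.001 0.01  0.   ] roll -0.004 F [-1.9  0.1  3.4] M [0.13 0.23 0.01] q [-0.51  0.34 -0.31  0.92 -0.01 -0.7 ]
```

>>> {"name": "move_arm", "arguments": {"offset": [[0.0,0.002,0],[0.0,0.005,0],[0.0,0.007,0.001]], "roll": [0.08,0.16,0.24], "grip": [0,0,0]}}

```text
t: 7.85
tool_pos: [500.2, -185.1, 63.2]
tool_rot: [0.704, -0.001, 0.71, -0.0]
wrist_force: [-1.0, -1.9, 0.3]
finger_gap: 15.6
```

```bash
python3 - <<'E'
from go import *
go([500,-184.5,63],-0.32+np.pi/2)
E
```

```text
t 7.85 pos [ 500.2 -185.1   63.2] offset [ 0.002  0.006 -0.002] roll 0.409 F [-1.  -1.9  0.3] M [-0.34  0.14  0.26] q [-0.51  0.34 -0.31  0.92 -0.01 -0.51]
```

>>> {"name": "move_arm", "arguments": {"offset": [[0.003,0.003,0],[0.003,0.005,0],[0.003,0.008,0.001]], "roll": [0.08,0.16,0.24], "grip": [0,0,0]}}

```text
t: 8.22
tool_pos: [500.3, -184.3, 63.2]
tool_rot: [0.701, 0.066, 0.706, -0.068]
wrist_force: [-2.1, 0.6, 2.1]
finger_gap: 15.2
```

```bash
python3 - <<'E'
from go import *
go([500,-184.5,63],-0.32+np.pi/2)
E
```

```text
t 8.22 pos [ 500.3 -184.3   63.2] offset [ 0.002 -0.003 -0.003] roll 0.167 F [-2.1  0.6  2.1] M [0.09 0.29 0.2 ] q [-0.51  0.34 -0.31  0.92 -0.01 -0.32]
```

>>> {"name": "move_arm", "arguments": {"offset": [[0.003,0.002,0],[0.003,0.003,0],[0.003,0.004,0]], "roll": [0.05,0.1,0.1], "grip": [0,0,0]}}

```text
t: 8.6
tool_pos: [500.4, -183.9, 63.1]
tool_rot: [0.698, 0.093, 0.703, -0.095]
wrist_force: [-1.5, 0.6, 3.6]
finger_gap: 15.3
```

```bash
python3 - <<'E'
from go import *
go([500,-184.5,63],-0.32+np.pi/2)
E
```

```text
t 8.6 pos [ 500.4 -183.9   63.1] offset [ 0.001 -0.007 -0.002] roll 0.067 F [-1.5  0.6  3.6] M [-0.01  0.27  0.02] q [-0.51  0.34 -0.31  0.92 -0.01 -0.24]
```

>>> {"name": "move_arm", "arguments": {"offset": [[0.001,0.002,0],[0.001,0.003,0],[0.001,0.003,0]], "roll": [0.04,0.08,0.08], "grip": [0,0,0]}}

```text
t: 8.98
tool_pos: [500.5, -183.6, 63.1]
tool_rot: [0.695, 0.115, 0.7, -0.118]
wrist_force: [-2.0, 0.6, 4.7]
finger_gap: 15.9
```

```bash
python3 - <<'E'
from go import *
go([500,-184.5,63],-0.32+np.pi/2)
E
```

```text
t 8.97 pos [ 500.5 -183.6   63.1] offset [ 0.001 -0.01  -0.002] roll -0.014 F [-2.   0.6  4.7] M [0.14 0.29 0.03] q [-0.51  0.34 -0.32  0.92 -0.01 -0.18]
```

>>> {"name": "move_arm", "arguments": {"offset": [[0.001,0.002,0],[0.001,0.003,0],[0.001,0.003,0]], "roll": [0.04,0.08,0.08], "grip": [0,0,0]}}

```text
t: 9.35
tool_pos: [500.6, -183.4, 63.1]
tool_rot: [0.691, 0.136, 0.696, -0.14]
wrist_force: [-1.9, -0.1, 5.8]
finger_gap: 15.5
```

```bash
python3 - <<'E'
from go import *
go([500,-184.5,63],-0.40+np.pi/2)
E
```

```text
t 9.35 pos [ 500.6 -183.4   63.1] offset [ 0.001 -0.013 -0.001] roll 0.009 F [-1.9 -0.1  5.8] M [-0.05  0.54  1.44] q [-0.51  0.34 -0.32  0.92 -0.01 -0.11]
```

>>> {"name": "move_arm", "arguments": {"offset": [[0.0,0.001,0],[0,0.001,0],[0,0.001,0]], "roll": [0.03,0.03,0.03], "grip": [0,0,0]}}

```text
t: 9.72
tool_pos: [500.8, -183.4, 63.2]
tool_rot: [0.69, 0.144, 0.694, -0.148]
wrist_force: [-1.1, -1.1, 3.2]
finger_gap: 15.5
```

```bash
python3 - <<'E'
from go import *
go([500,-184.5,63],-0.33+np.pi/2)
E
```

```text
t 9.72 pos [ 500.8 -183.4   63.2] offset [ 0.002 -0.013 -0.003] roll -0.11 F [-1.1 -1.1  3.2] M [-0.25  0.07  1.36] q [-0.5   0.34 -0.31  0.92 -0.01 -0.09]
```

Torque rose from about 0.2 to 1.4 N m and stayed there, so the ring is at its stop and the grip has begun to slip slightly. I'll back off within the hole clearance and lift.

>>> {"name": "move_arm", "arguments": {"offset": [[0,-0.001,0],[0,-0.001,0],[0,-0.001,0]], "roll": [-0.04,-0.07,-0.07], "grip": [0,0,0]}}

```text
t: 10.1
tool_pos: [500.9, -183.6, 63.1]
tool_rot: [0.693, 0.126, 0.698, -0.129]
wrist_force: [-1.2, -0.5, 2.3]
finger_gap: 15.2
```

```bash
python3 - <<'E'
from go import *
go([500,-184.5,120],-0.33+np.pi/2)
E
```

```text
t 10.1 pos [ 500.9 -183.6   63.1] offset [-0.569 -0.015 -0.008] roll -0.041 F [-1.2 -0.5  2.3] M [-0.1  -0.04  0.07] q [-0.51  0.34 -0.31  0.92 -0.01 -0.14]
```

Torque is relieved (0.07 N m). Lifting straight up.

>>> {"name": "move_arm", "arguments": {"offset": [[-0.04,0,0],[-0.1,0,0],[-0.3,0,0],[-0.65,0,0],[-0.65,0,0]], "roll": [0,0,0,0,0], "grip": [0,0,0,0,0]}}

```text
t: 10.72
tool_pos: [502.4, -183.8, 130.6]
tool_rot: [0.695, 0.125, 0.696, -0.129]
wrist_force: [-0.0, 0.1, -2.3]
finger_gap: 15.5
```

```bash
python3 - <<'E'
from go import *
go([489,229.4,130],1.35)
m=viewer.camera_model('wrist'); im=viewer.camera('wrist'); cv2.imwrite('pics/w6.png',cv2.resize(im[60:360,180:460],None,fx=2,fy=2,interpolation=cv2.INTER_CUBIC))
E
```

```text
t 10.72 pos [ 502.4 -183.8  130.6] offset [-0.016  3.817 -1.589] roll -0.18 F [-0.   0.1 -2.3] M [ 0.05 -0.02  0.  ] q [-0.5   0.28 -0.21  1.08 -0.01 -0.14]
```

View pics/w6.png

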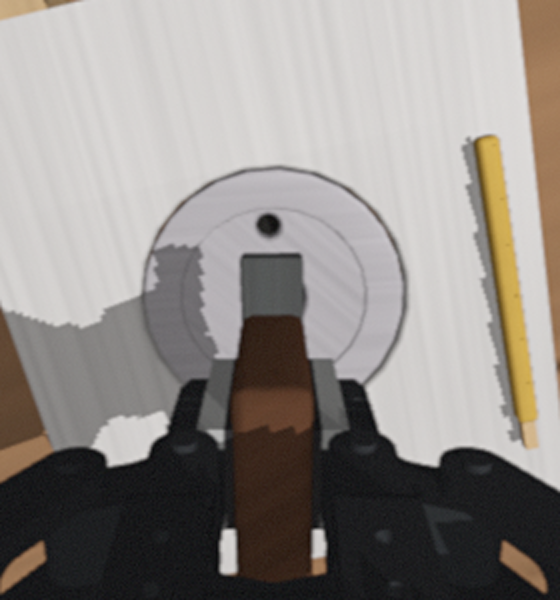

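```bash
python3 - <<'E'
from go import *
m=viewer.camera_model('wrist')
P=lambda x,y,z:pix2w(m,180+x/2,60+y/2,z)
pts=np.array([P(*p,49.5)[:2] for p in[(275,167),(143,293),(407,293),(180,203),(370,203)]])
A=np.c_[2*pts,np.ones(len(pts))];c=np.linalg.lstsq(A,(pts**2).sum(1),rcond=None)[0]
d=c[:2]-P(268,224,46.5)[:2]; print(c[:2],np.linalg.norm(d),np.arctan2(d[1],d[0]))
E
```

```text
[ 504.38663108 -182.20715722] 27.858149830268083 -0.2713227406068418
```

>>> {"name": "move_arm", "arguments": {"offset": [[0,0.48,-0.2],[0,0.95,-0.4],[0,0.95,-0.4]], "roll": [0,0,0], "grip": [0,0,0]}}

```text
t: 11.15
tool_pos: [496.7, -77.4, 127.6]
tool_rot: [0.694, 0.125, 0.698, -0.127]
wrist_force: [-0.5, 0.5, -1.5]
finger_gap: 15.8
```

>>> {"name": "move_arm", "arguments": {"offset": [[0,0.48,-0.2],[0,0.95,-0.4],[0,0.95,-0.4]], "roll": [0,0,0], "grip": [0,0,0]}}

```text
t: 11.52
tool_pos: [491.9, 27.8, 126.5]
tool_rot: [0.693, 0.123, 0.699, -0.126]
wrist_force: [-0.3, 0.4, -2.3]
finger_gap: 15.5
```

>>> {"name": "move_arm", "arguments": {"offset": [[0,0.48,-0.2],[0,0.95,-0.4],[0,0.95,-0.4]], "roll": [0,0,0], "grip": [0,0,0]}}

```text
t: 11.9
tool_pos: [487.1, 132.3, 125.6]
tool_rot: [0.693, 0.122, 0.699, -0.125]
wrist_force: [-0.7, -0.7, -2.4]
finger_gap: 15.4
```

```bash
python3 - <<'E'
from go import *
go([488.7,229.4,100],1.35)
E
```

```text
t 11.9 pos [487.1 132.3 125.6] offset [ 0.253  0.918 -0.318] roll -0.167 F [-0.7 -0.7 -2.4] M [-0.07 -0.03  0.02] q [ 0.1   0.24 -0.28  1.06 -0.    0.45]
```

>>> {"name": "move_arm", "arguments": {"offset": [[0,0.46,-0.16],[0,0.918,-0.318],[0.1,0.918,-0.318],[0.253,0.918,-0.318],[0.253,0.918,-0.318]], "roll": [-0.08,-0.167,-0.167,-0.167,-0.167], "grip": [0,0,0,0,0]}}

```text
t: 12.52
tool_pos: [488.0, 227.5, 98.3]
tool_rot: [0.698, 0.077, 0.707, -0.08]
wrist_force: [-0.5, 0.0, -2.1]
finger_gap: 15.1
```

```bash
python3 - <<'E'
from go import *
go([488.7,229.4,47.2],1.35)
m=viewer.camera_model('wrist'); im=viewer.camera('wrist'); cv2.imwrite('pics/w7.png',cv2.resize(im[60:360,180:460],None,fx=2,fy=2,interpolation=cv2.INTER_CUBIC))
E
```

```text
t 12.53 pos [488.  227.5  98.3] offset [0.511 0.023 0.008] roll -0.003 F [-0.5  0.  -2.1] M [-0.01  0.02  0.01] q [ 0.28  0.32 -0.24  1.02  0.    0.5 ]
```

View pics/w7.png

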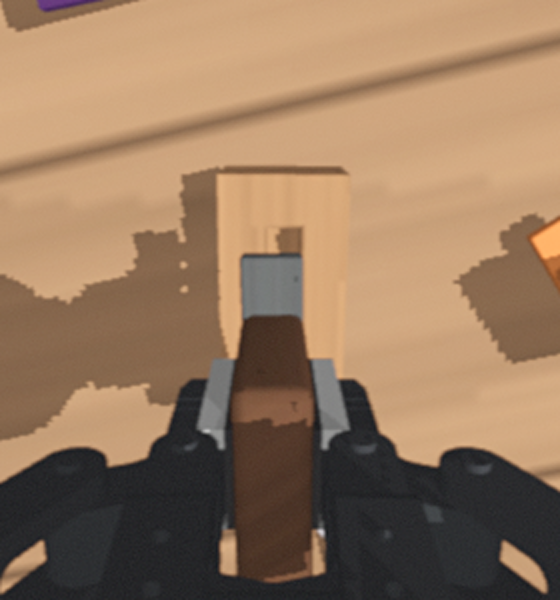

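The slot is centred at about column 284 and the bar at 272, so I need to move about 3 mm in +y. I'll shift while descending to just above the slot, then lower by feel.

>>> {"name": "move_arm", "arguments": {"offset": [[0.1,0.029,0.008],[0.25,0.029,0.008],[0.35,0.029,0.008],[0.35,0.029,0.008]], "roll": [0,0,0,0], "grip": [0,0,0,0]}}

```text
t: 13.08
tool_pos: [488.8, 230.2, 63.1]
tool_rot: [0.698, 0.077, 0.707, -0.08]
wrist_force: [1.2, -0.6, -1.3]
finger_gap: 15.3
```

>>> {"name": "move_arm", "arguments": {"offset": [[0.03,0,0],[0.06,0,0],[0.09,0,0],[0.09,0,0]], "roll": [0,0,0,0], "grip": [0,0,0,0]}}

```text
t: 13.58
tool_pos: [488.6, 230.1, 53.9]
tool_rot: [0.698, 0.077, 0.707, -0.08]
wrist_force: [-0.2, -0.4, -2.2]
finger_gap: 15.5
```

```bash
python3 - <<'E'
from go import *
go([488.7,230,47.5],1.35)
E
```

```text
t 13.57 pos [488.6 230.1  53.9] offset [ 0.064 -0.     0.002] roll -0.003 F [-0.2 -0.4 -2.2] M [ 0.04  0.03 -0.01] q [ 0.28  0.36 -0.3   0.92  0.    0.51]
```

>>> {"name": "move_arm", "arguments": {"offset": [[0.025,0,0],[0.05,0,0],[0.062,0,0],[0.065,0,0]], "roll": [0,0,0,0], "grip": [0,0,0,0]}}

```text
t: 14.08
tool_pos: [488.5, 230.1, 47.5]
tool_rot: [0.698, 0.077, 0.707, -0.08]
wrist_force: [-1.5, 0.2, 0.6]
finger_gap: 15.3
```

```bash
python3 - <<'E'
from go import *
go([488.7,230,47.5],1.35)
E
```

```text
t 14.07 pos [488.5 230.1  47.5] offset [-0.001 -0.     0.002] roll -0.003 F [-1.5  0.2  0.6] M [-0.    0.2  -0.01] q [ 0.28  0.37 -0.31  0.9   0.    0.51]
```

The bar is just touching the rest top. I'll open the gripper, wait, and retract.

>>> {"name": "move_arm", "arguments": {"offset": [[0,0,0],[0,0,0],[0,0,0],[0,0,0],[0,0,0]], "roll": [0,0,0,0,0], "grip": [0.2,0.3,0.4,0.5,0.5]}}

```text
t: 14.7
tool_pos: [488.5, 230.1, 47.5]
tool_rot: [0.698, 0.077, 0.707, -0.08]
wrist_force: [0.2, 0.4, 0.1]
finger_gap: 42.5
```

>>> {"name": "move_arm", "arguments": {"offset": [[-0.2,0,0],[-0.5,0,0],[-1,0,0],[-1,0,0],[-1,0,0]], "roll": [0,0,0,0,0], "grip": [0.5,0.5,0.5,0.5,0.5]}}

```text
t: 15.32
tool_pos: [489.6, 230.4, 147.1]
tool_rot: [0.698, 0.077, 0.707, -0.08]
wrist_force: [-0.3, 0.2, -0.4]
finger_gap: 42.9
```

```bash
python3 - <<'E'
from go import *
go([488.7,230,47.5],1.35)
im=viewer.camera('wrist'); t=viewer.camera('scene')
a=cv2.resize(im[60:300,180:460],None,fx=1.4,fy=1.4); b=cv2.resize(t[120:300,250:450],(392,336),interpolation=cv2.INTER_CUBIC)
cv2.imwrite('pics/w8.png',np.hstack([a,b]))
E
```

```text
t 15.32 pos [489.6 230.4 147.1] offset [0.996 0.001 0.004] roll -0.003 F [-0.3  0.2 -0.4] M [-0.02 -0.06  0.  ] q [ 0.28  0.29 -0.15  1.14  0.    0.51]
```

View pics/w8.png

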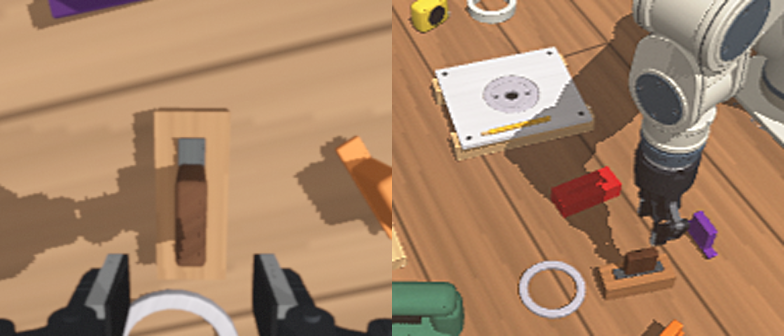

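The spanner stands upright in the slot at left-panel (191,215), released, and nothing around it has moved. Handing in.

```bash
python3 -c "
from h import *
print(workorder.close_job())"
```

```text
the job is handed in; nothing more can be done
None
```

I fitted the spanner into the ring, turned the ring clockwise to its stop, and stood the spanner back in its rest. I then handed the job in at about 15 s of the 72 s; no verdict is reported.

- **Fit:** the pins went in without resistance until the bar met the rim at TCP height 63.1 mm, where 63 was expected. Contact force there was about 5 N.
- **Turn:** torque ran at about 0.2–0.26 N m while the ring turned. It then rose to about 1.4 N m at the end and stayed there as the spanner slipped slightly in the grip.
- **Ring home:** the hole line turned about 0.48 rad in the wrist pictures, which fits a start near 0.07 rad and the stop at 0.55. I can't read the joint itself, so "home" rests on that angle and the torque rise.
- **Return:** the pins entered the slot freely and the bar came down on the rest's top. The last picture shows the spanner upright and released, with the gripper 100 mm above where it let go. The bystanders in that view look unmoved; the clamp was outside it.
- **Disagreements:**
  - The wrist camera read about 2–3 mm sideways from the arm and the top camera. I therefore aligned by comparing spanner with ring, and bar with slot, in the same picture.
  - The first starting hole angle differed slightly between cameras (0.18 and 0.21 rad), so I used 0.195.

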